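Click the lamp carrier onto the microscope's lamp bracket

TASK

Fit the blue lamp carrier to the cream lamp bracket: lay it in the bracket's open trough with its lamp end towards the square bar and let go of it there, clear of the bar. Then push it from behind along the trough and onto the bar, past the sprung ball, until it clicks and sits fully home against the stop, and leave it free. Leave the grey carrier and everything else on the bench where they are.

Things in the scene. Friction and masses are not known exactly. Their poses are not given: they have to be found in the camera images.
- carrier: Blue lamp carrier, a loose block 60 mm long (x), 44 wide (y), 44 high (z), about 0.25 kg, upright on the bench. Origin: centre of its underside. A bore 24 mm wide and 22 high opens at its +x end and runs 56 mm along x, bore floor 11 mm above the underside, with a lead-in ramp in the roof at the +x end. The +x end is the lamp end and goes onto the bar first.
- carrier_lamp (a point): Top of the white lamp barrel (26 mm diameter, yellow lens) that stands on the carrier: 14 mm from the carrier's origin towards +x, 69 mm above its underside.
- carrier_pad (a point): Centre of the end face of the white round push pad (18 mm diameter) that sticks 10 mm out of the carrier's closed back (-x) end: 40 mm from the carrier's origin, 20 mm above its underside. Push here.
- carrier_window (a point): Centre of the 14 mm square window in the carrier's top face, behind the lamp, 11 mm from the origin towards -x, into which the ball springs up when the carrier is home.
- bracket: Cream lamp bracket, fixed. Origin: centre of the underside of its base plate, 240 (x) x 100 (y) x 10 mm thick; +x is the push direction. From -x to +x: open trough, flared mouth (x = 15 to 25 mm), two upright cheeks 46.6 mm apart (x = 25 to 75, 48 mm high), stop pillar from x = 75 (70 mm wide, 88 high, black knob up to 118). Carrier home: its origin at x = 45, y = 0, z = 10 to 12, x axes parallel.
- trough_mid (a point): Point on the trough floor (10 mm above the bench) at bracket x = -45 mm, y = 0: a good place to lay the carrier's origin, about 30 mm short of the mouth. The trough is 50 mm wide inside, from x = -120 to +15, its -x end open; its black side walls are 6 mm thick and stand 10 mm above the floor.
- bar_tip (a point): Tip centre, at bracket x = 26 mm, y = 0, 32 mm above the bench, of the 20 x 20 mm square steel bar that juts from the stop pillar towards -x.
- stop_face (a point): Where the bar meets the stop pillar, bracket x = 75 mm: the carrier's lamp end face touches the pillar here when home; its push pad then ends at x = 5. Bracket, bar and ball are oiled (low friction).
- detent_ball (a joint): How far the sprung brass ball (12 mm diameter, in the bar's top, bracket x = 36 mm) is pressed in: 0 = out, 4 mm proud of the bar; at most 0.0045 m. 7.5 N preload plus 1.5 N per mm. The carrier meets it about 37 mm before home; getting past takes 5 to 10 N, then sliding on takes 2 to 3 N with the ball pressed in 2 mm, until 3 to 5 mm before home it springs into the window with a click.
- spare: The grey carrier for another lamp, same outer size but with a 16 mm bore that does not fit the bar, black lamp with a red lens: not to be used. Origin: centre of underside. It may stand where the blue one might have.
- dish: Clear shallow dish, 90 mm across, 16 mm high. Origin: underside centre.
- oil: Small amber bottle, 34 mm diameter, 70 mm high. Origin: underside centre.
- eyepiece: Silver eyepiece standing on end, 42 mm diameter, 52 mm high. Origin: underside centre.
- jar: Glass jar with blue cap, 60 mm diameter, 60 mm high. Origin: underside centre.
- can: Bare metal can, 56 mm diameter, 100 mm high. Origin: underside centre.
- slide_box: Orange slide box lying flat, 100 x 170 x 35 mm. Origin: underside centre.
- brush: Wooden-handled brush, 170 mm long, lying flat.

How it is judged:
On the way:
1. the blue carrier lies in the open trough, clear of the bar, let go (x of carrier in the frame of bracket between -0.1 and -0.002 m and y of carrier in the frame of bracket between -0.006 and 0.006 m and z of carrier in the frame of bracket between 0.006 and 0.014 m and angle between the x axis of carrier and the x axis of bracket, either way round below 0.2 rad and contact force between the fingers and carrier below 0.3 N), for 0.2 s.
At the end, for the whole second after the job is handed in: The blue carrier is on the bar, lamp end first, home within 3 mm and straight within 0.1 rad (5 mm sideways, 7 to 15 mm up), at rest, with the ball sprung up into its window (pressed in under 1.5 mm). No bystander moved more than 25 mm (x of carrier in the frame of bracket between 0.042 and 0.048 m and y of carrier in the frame of bracket between -0.005 and 0.005 m and z of carrier in the frame of bracket between 0.007 and 0.015 m and x of carrier_pad in the frame of bracket between 0 and 0.01 m and angle between the x axis of carrier and the x axis of bracket, either way round below 0.1 rad and value of joint detent_ball below 0.0015 m and linear speed of carrier below 0.01 m/s); the robot touches nothing.
It fails at once if the grey carrier is moved more than 25 mm (distance of spare from where it was at the start of the episode above 0.025 m).
It fails at once if a bystander is moved more than 25 mm (distance of any of dish, oil, eyepiece, jar, can, slide_box, brush from where it was at the start of the episode above 0.025 m).
It also fails if it takes over 45 s, if anything falls off the work surface, if the arm or the gripper's body presses on something with over 40 N, if the wrist force passes 120 N, or if a joint passes its speed limit or range.

ROBOT

A 7-joint arm with a two-finger parallel gripper is mounted at the origin on the work surface. World frame = base frame: x ahead of the robot, y to its left, z up, the work surface at z = 0. Lengths are in m, angles in rad, forces in N, time in s.
With the tool pointing down it reaches from about 0.4 to 0.9 m from the base axis. Payload 5.5 kg.
Tool frame: the origin (TCP) lies on the front face of the gripper's body, between the roots of the fingers; the fingertips stand 73 mm ahead of it and the grasp point (between the pads) lies 54 mm ahead of it; z points along the fingers, y is the line along which they close (so a half turn about z gives the same grasp; the last joint's range is limited). The gripper opens to 85 mm and grips with 20 to 120 N. Pads are 22 mm wide; open, the fingers measure 114 mm over their backs; the gripper's body (76 mm by 85 mm) begins 54 mm behind the grasp point. The pads swing forward as they close: fully open they stand 13 mm farther back than shut.
Start: joints at [1.522, 0.501, -0.427, 1.55, 0.221, 1.138, -0.21], TCP at [0.199, -0.619, 0.304] pointing down, gripper open.
Joint ranges: [-2.88, 2.88], [-0.31, 2.03], [-1.54, 1.56], [0.2, 2.42], [-1.41, 4.55], [0.19, 2.02], [-2.57, 2.57]. Speed limits (rad/s): [2.57, 2.57, 3.14, 3.14, 3.14, 3.14, 3.14].

INTERFACE

Orientations are given as a rotation vector (axis times angle).
In Python, from workcell import arm gives the robot as it stands.
- The arm moves only by the tool play_rows, never from a script. Its arguments are lists of equal length, an entry for each row: "translation": the shift along the tool's x, y, z in mm, a list of three; "dr": the turn, a rotation vector about the tool's x, y, z in rad, a list of three; "jaw": the opening, from 0 (shut) to 1 (fully open). In form: {"translation": [[dx, dy, dz], ...], "dr": [[rx, ry, rz], ...], "jaw": [jaw, ...]}. A call has 1 to 5 rows; each row is the pose to reach, as a shift and turn from the pose commanded when the call began, along the tool's axes at that moment; what a row does not reach only later rows make up. A row lasts 1/12 s, in which the tool goes at most 41.7 mm and 7.16 degrees, less where a joint would pass 70% of its speed; a pose out of reach is approached as far as the arm can. A call with a gripper value outside its range is refused whole. The fingers move at their own pace and stop on an object; the grip force is fixed at half the most. Time passes only in rows, so rows that repeat a pose let the fingers close. It gives the time, the measured TCP pose, the force, the opening and the grip force at its end, in the units of the state.
- arm.sense(): the state, without advancing time (a new reading comes with each control period).
- arm.read_camera(name): name is "scene" or "top" or "wrist"; returns a dict with "image" (384x512x3 uint8, red, green, blue), "camera_matrix" (3x3 intrinsics, pixels), "distortion" ([k1, k2, p1, p2, k3] as OpenCV has them; the pictures are not rectified), "T" (4x4, takes a point from camera to world coordinates). Camera axes: x right, y down, z forward; pixel columns grow to the right and rows downward; lengths in m; the calibration is good to about 2 mm. A picture is of the moment at which its call begins. There is no depth.
- arm.job_done(): hands the job in; it is judged then, once.
The state is a dict: "clock": time; "joint_positions": joint angles; "joint_velocities": joint speeds; "effort": joint torques, N m; "ee_pos": TCP position; "ee_rot": TCP orientation; "force": force on the tool from outside, world axes, zero at the start; "ft_torque": the same for the moment, N m; "opening": finger opening in m; "grip_force": force on a finger pad.
Only numpy, scipy, OpenCV 4.12 (cv2) and the standard library are available. Lean on these libraries where they do the work, as an engineer would, in place of code of your own. Each camera call takes 0.05 s, during which the arm holds its last target. There are 200 camera calls.

## Working session

There is one attempt and no reset: what is moved stays moved. The work goes in short steps, Python scripts to look and compute and a tool call to move; the robot and the scene stay as the last step left them, time stands still between calls to the robot, and variables do not carry over. Pictures are saved under pics/ and viewed, at most 10 in all, crops included, and the job is handed in when it is done.

Besides the shell and the picture viewer there is one more tool, called after "Request:" in YAML: its name, and indented under it one key for each argument. play_rows: Moves the arm, as the interface text tells. Its arguments: {"type":"object","properties":{"translation":{"type":"array","items":{"type":"array","items":{"type":"number"}}},"dr":{"type":"array","items":{"type":"array","items":{"type":"number"}}},"jaw":{"type":"array","items":{"type":"number"}}},"required":["translation","dr","jaw"]}

```bash
mkdir -p pics; cat > h.py <<'E'
import numpy as np, cv2, pickle
from scipy.spatial.transform import Rotation as R
from workcell import arm
def shot(name,fn):
    c=arm.read_camera(name); pickle.dump(c,open(f'pics/{fn}.pkl','wb'))
    cv2.imwrite(f'pics/{fn}.png',c['image'][:,:,::-1]); return c
def load(fn): return pickle.load(open(f'pics/{fn}.pkl','rb'))
def pix2w(c,uv,z):
    p=cv2.undistortPoints(np.array([[uv]],float),c['camera_matrix'],np.array(c['distortion']))[0,0]
    T=c['T']; d=T[:3,:3]@np.array([p[0],p[1],1]); o=T[:3,3]
    return o+d*(z-o[2])/d[2]
def w2pix(c,P):
    T=np.linalg.inv(c['T']); rv=cv2.Rodrigues(T[:3,:3])[0]
    return cv2.projectPoints(np.array(P,float).reshape(-1,1,3),rv,T[:3,3],c['camera_matrix'],np.array(c['distortion']))[0][:,0]
def tool(P):  # world target TCP -> shift in tool axes mm
    s=arm.sense(); return 1000*R.from_rotvec(s['ee_rot']).inv().apply(np.array(P)-s['ee_pos'])
E
python3 - <<'E'
from h import *
a=shot('top','top0');b=shot('scene','scene0')
s=arm.sense();print(s['ee_pos'],s['ee_rot'],R.from_rotvec(s['ee_rot']).as_matrix().round(2),s['opening'],s['force'])
print(a['T'].round(3),b['T'].round(3))
cv2.imwrite('pics/tb.png',cv2.resize(a['image'][:,:,::-1],(800,600),interpolation=cv2.INTER_CUBIC))
E
```

```text
[ 0.19919699 -0.61818908  0.3029671 ] [-3.10175223e+00 -4.87531230e-01  3.53793367e-04] [[ 0.95  0.31 -0.  ]
 [ 0.31 -0.95  0.  ]
 [ 0.   -0.   -1.  ]] 0.08554888823219725 [-0.43999984  0.2228873  -0.41619944]
[[-0.013 -0.988  0.152  0.41 ]
 [-1.     0.015  0.012 -0.039]
 [-0.014 -0.152 -0.988  1.188]
 [ 0.     0.     0.     1.   ]] [[ 0.46   0.573 -0.678  1.301]
 [ 0.888 -0.288  0.359 -0.401]
 [ 0.01  -0.767 -0.641  0.758]
 [ 0.     0.     0.     1.   ]]
```

View pics/top0.png

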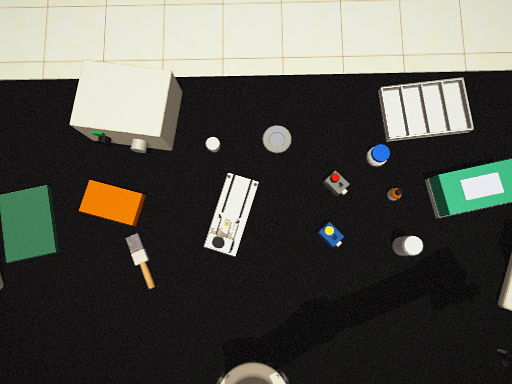

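View pics/scene0.png

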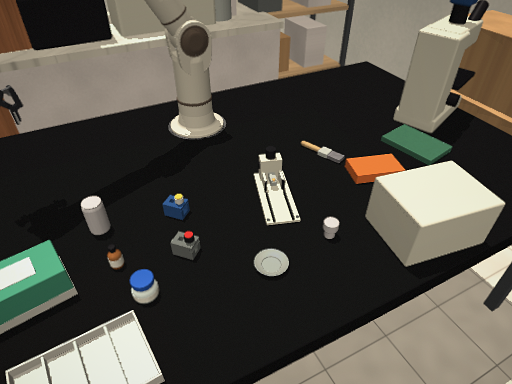

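The top view shows the bracket at (232,214), with its stop pillar at (219,242) nearest the robot. The blue carrier is at (331,235) with its pad towards the lower right, and the grey spare is at (337,183). I'll zoom in on those.

```bash
python3 - <<'E'
from h import *
a=load('top0')['image'][:,:,::-1]
A=cv2.resize(a[165:265,195:265],None,fx=6,fy=6,interpolation=cv2.INTER_CUBIC)
B=cv2.resize(a[215:255,310:350],None,fx=9,fy=9,interpolation=cv2.INTER_CUBIC)
o=np.zeros((600,790,3),np.uint8);o[:,:420]=A;o[:360,425:785]=B
cv2.imwrite('pics/crop.png',o)
E
```

```text
(no output)
```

View pics/crop.png

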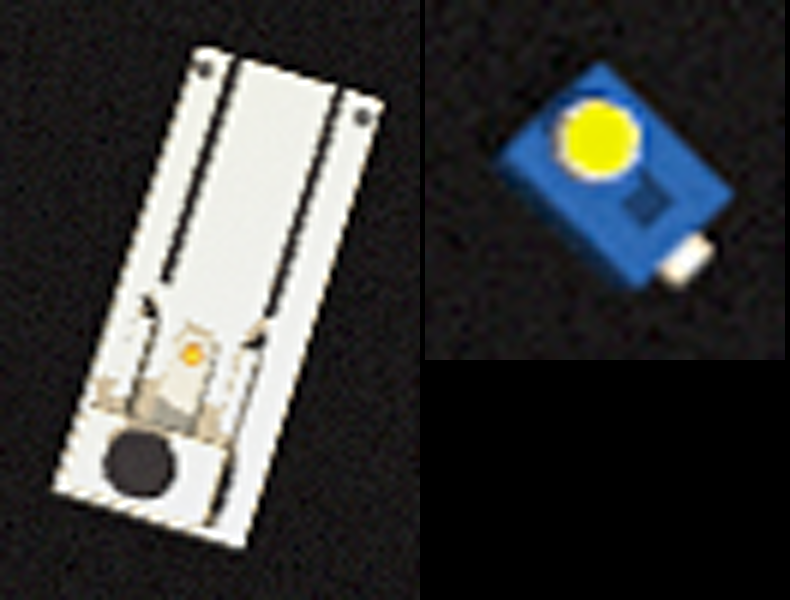

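```bash
python3 - <<'E'
from h import *
c=load('top0')
f=lambda u,v,z:pix2w(c,(u/6+195-.4,v/6+165-.4),z)
P=np.array([f(192,47,.01),f(384,102,.01),f(243,548,.01),f(53,490,.01)])
print(P.round(4)); m=P.mean(0); d=(P[2]+P[3]-P[0]-P[1])/2
print('bracket',m,np.linalg.norm(d),np.arctan2(d[1],d[0]),np.linalg.norm(P[0]-P[1]),np.linalg.norm(P[2]-P[3]))
print('ball',f(192,354,.046),m+d/np.linalg.norm(d)*.036)
g=lambda u,v,z:pix2w(c,((u-425)/9+310-.4,v/9+215-.4),z)
L,W,Q=g(597,138,.069),g(648,200,.044),g(688,260,.02)
print(L,W,Q)
for a,b,l in((L,W,.025),(L,Q,.054)):
  e=(a-b)[:2];print(np.linalg.norm(e),l,np.arctan2(e[1],e[0]))
e=(L-Q)[:2];e/=np.linalg.norm(e)
print('origins',L[:2]-.014*e,W[:2]+.011*e,Q[:2]+.04*e)
E
```

```text
[[ 0.6688  0.0724  0.01  ]
 [ 0.6382 -0.0269  0.01  ]
 [ 0.4116  0.0468  0.01  ]
 [ 0.4417  0.1425  0.01  ]]
bracket [0.54008486 0.0586824  0.01      ] 0.23797909928475508 2.8347188768404954 0.10382369278253172 0.10037024117033938
ball [0.50632071 0.06897082 0.046     ] [0.50576669 0.06955727 0.01      ]
[ 0.48212526 -0.22747263  0.069     ] [ 0.4633532  -0.24743634  0.044     ] [ 0.44449082 -0.26418705  0.02      ]
0.027403288539041015 0.025 0.8161519919808423
0.05257661648906429 0.054 0.7730244672000035
origins [ 0.47210404 -0.23724887] [ 0.47122702 -0.239755  ] [ 0.4731229  -0.23625492]
```

The checks agree: the bracket measures 238x102 mm against 240x100, and the three carrier origin estimates match within about 4 mm. Next I'll move above the carrier.

Request:
play_rows:
  translation:
    - [32,-24,0]
    - [64,-47,0]
    - [96,-71,0]
    - [128,-94,0]
    - [160,-118,0]
  dr:
    - [0,0,0]
    - [0,0,0]
    - [0,0,0]
    - [0,0,0]
    - [0,0,0]
  jaw: [1,1,1,1,1]

```text
clock: 0.52
ee_pos: [0.3161, -0.4555, 0.3035]
ee_rot: [-3.103, -0.487, 0.0]
force: [0.9, 0.3, 0.3]
opening: 0.0855
grip_force: 0.0
```

Request:
play_rows:
  translation:
    - [32,-24,0]
    - [64,-47,0]
    - [96,-71,0]
    - [128,-94,0]
    - [160,-118,0]
  dr:
    - [0,0,0]
    - [0,0,0]
    - [0,0,0]
    - [0,0,0]
    - [0,0,0]
  jaw: [1,1,1,1,1]

```text
clock: 0.93
ee_pos: [0.4321, -0.2942, 0.3038]
ee_rot: [3.104, 0.487, -0.001]
force: [0.8, -0.5, -0.1]
opening: 0.0851
grip_force: 0.0
```

Request:
play_rows:
  translation:
    - [15,-10,15]
    - [30,-20,30]
    - [45,-30,45]
    - [57,-41,60]
    - [57,-41,60]
  dr:
    - [0,0,-0.11]
    - [0,0,-0.22]
    - [0,0,-0.33]
    - [0,0,-0.44]
    - [0,0,-0.47]
  jaw: [1,1,1,1,1]

```text
clock: 1.35
ee_pos: [0.4734, -0.2348, 0.2411]
ee_rot: [-2.893, -1.211, 0.001]
force: [-0.0, 0.6, 0.1]
opening: 0.0854
grip_force: 0.0
```

```bash
python3 - <<'E'
from h import *
c=shot('wrist','w1');s=arm.sense();print(s)
print(R.from_rotvec(s['ee_rot']).as_matrix().round(3)); print(c['T'].round(3))
P=[(.472,-.2375,z) for z in (0,.044)]
h=.785;e=np.array([np.cos(h),np.sin(h)])
o=np.array([.472,-.2375])
print(w2pix(c,[[*(o+.014*e),.069],[*(o-.011*e),.044],[*(o-.04*e),.02]]))
E
```

```text
{'clock': 1.4, 'joint_positions': array([ 0.9783562 ,  0.41296801, -0.69382783,  1.90358704,  0.3201938 ,
        0.9417436 , -0.6472783 ]), 'joint_velocities': array([ 0.0215206 , -0.0256819 ,  0.03715557, -0.02696781, -0.00845056,
        0.01282315, -0.07629704]), 'effort': array([-6.98745567e-01, -4.29171073e+01, -7.86921859e+00, -2.39658540e+01,
       -8.71477474e-03, -1.79725620e-01,  6.61874365e-04]), 'ee_pos': array([ 0.47308962, -0.23659968,  0.24202261]), 'ee_rot': array([-2.89608772e+00, -1.20713562e+00,  1.86527207e-03]), 'force': array([ 0.24471756,  0.15888188, -0.02175921]), 'ft_torque': array([0.012532  , 0.01124327, 0.00697465]), 'grip_force': 0.0, 'opening': 0.085419252819846}
[[ 0.704  0.71  -0.003]
 [ 0.71  -0.704  0.003]
 [ 0.    -0.004 -1.   ]]
[[ 0.712 -0.667 -0.218  0.53 ]
 [-0.702 -0.679 -0.214 -0.18 ]
 [-0.005  0.306 -0.952  0.31 ]
 [ 0.     0.     0.     1.   ]]
[[255.91837893 183.29794774]
 [255.74118052 201.4340837 ]
 [255.56577249 219.7697406 ]]
```

View pics/w1.png

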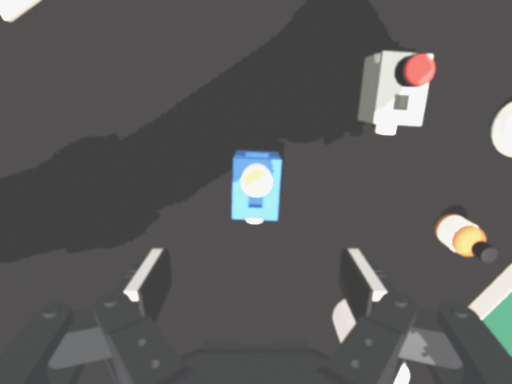

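The wrist view agrees with my estimate to within 2 px: lens (257,181), window (255,201) and pad end (254,220). I'll descend and grip.

Request:
play_rows:
  translation:
    - [-1,0,35]
    - [-1,0,70]
    - [-1,0,105]
    - [-1,0,135]
    - [-1,0,157]
  dr:
    - [0,0,0.02]
    - [0,0,0.02]
    - [0,0,0.02]
    - [0,0,0.02]
    - [0,0,0.02]
  jaw: [1,1,1,1,1]

```text
clock: 1.82
ee_pos: [0.471, -0.2404, 0.0843]
ee_rot: [-2.916, -1.164, 0.003]
force: [0.6, -0.9, -0.0]
opening: 0.0856
grip_force: 0.0
```

Request:
play_rows:
  translation:
    - [0,0,0]
    - [0,0,0]
    - [0,0,0]
    - [0,0,0]
    - [0,0,0]
  dr:
    - [0,0,0]
    - [0,0,0]
    - [0,0,0]
    - [0,0,0]
    - [0,0,0]
  jaw: [1,0.3,0.3,0.3,0.3]

```text
clock: 2.23
ee_pos: [0.4734, -0.2404, 0.089]
ee_rot: [2.915, 1.167, 0.002]
force: [2.1, 0.2, -2.8]
opening: 0.0432
grip_force: 61.1
```

Request:
play_rows:
  translation:
    - [0,0,0]
    - [0,0,0]
    - [0,0,0]
    - [0,0,0]
    - [0,0,0]
  dr:
    - [0,0,0]
    - [0,0,0]
    - [0,0,0]
    - [0,0,0]
    - [0,0,0]
  jaw: [0.3,0.3,0.3,0.3,0.3]

```text
clock: 2.65
ee_pos: [0.4734, -0.2403, 0.0889]
ee_rot: [2.914, 1.167, 0.002]
force: [-1.7, 1.2, 6.7]
opening: 0.0429
grip_force: 62.3
```

Request:
play_rows:
  translation:
    - [0,0,-25]
    - [0,0,-55]
    - [0,0,-85]
    - [0,0,-110]
    - [0,0,-110]
  dr:
    - [0,0,0]
    - [0,0,0]
    - [0,0,0]
    - [0,0,0]
    - [0,0,0]
  jaw: [0.3,0.3,0.3,0.3,0.3]

```text
clock: 3.07
ee_pos: [0.4756, -0.2413, 0.2028]
ee_rot: [2.909, 1.165, 0.009]
force: [0.9, -0.2, -2.7]
opening: 0.0429
grip_force: 62.6
```

```bash
python3 - <<'E'
from h import *
c=shot('wrist','w2');s=arm.sense();print(s['ee_pos'],R.from_rotvec(s['ee_rot']).as_matrix().round(3),s['force'],s['opening'])
h=2.835;e=np.array([np.cos(h),np.sin(h)]);o=np.array([.5401,.0587])-.045*e
t=tool([*o,s['ee_pos'][2]]);print(o,t)
E
```

```text
[ 0.47443214 -0.24117937  0.20044667] [[ 0.724  0.69   0.006]
 [ 0.69  -0.724 -0.004]
 [ 0.001  0.007 -1.   ]] [ 0.7006799   0.1095665  -3.21461832] 0.04293381741929509
[0.58300154 0.04511846] [ 276.09431124 -132.38323327   -0.61021166]
```

View pics/w2.png

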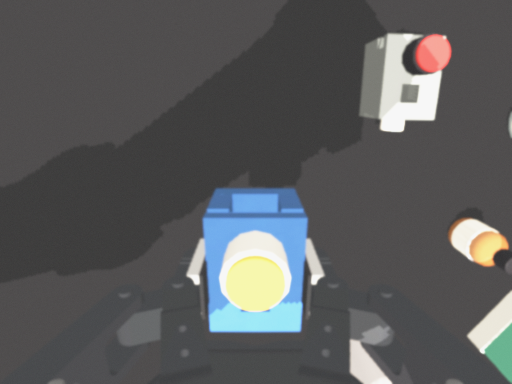

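The carrier is held straight, with its lens at (256,283) and the top front edge spanning x 207-303 at row 213. I'll estimate where it sits in the tool frame.

```bash
python3 - <<'E'
from h import *
from scipy.optimize import least_squares
c=load('w2');s=arm.sense();Rm=R.from_rotvec(s['ee_rot']).as_matrix();p=s['ee_pos']
M=np.array([[.030,.022,.044],[.030,-.022,.044],[.014,0,.069],[.030,.020,.0],[.030,-.020,0]])
px=np.array([[207,213],[303.5,213],[256,283],[214,187],[299,187]],float)
def f(q):
    a=M+0; a[:,2]=q[2]-a[:,2]; a[:,0]+=q[0]; a[:,1]=-a[:,1]+q[1]   # tool frame, y flips since z down
    r=R.from_euler('zy',[q[3],q[4]]).apply(a-[q[0],q[1],q[2]])+[q[0],q[1],q[2]]
    return r
def res(q):
    u=w2pix(c,(Rm@f(q).T).T+p); return ((u-px)*[[1,1]]*3+[[1,1]]*2+0 if 0 else (u-px)).ravel()
for sgn in (1,):
  r=least_squares(res,[0,0,.084,0,0]);print(r.x.round(4),r.cost,r.fun.reshape(-1,2).round(1))
E
```

```text
[ 0.0032  0.0024  0.0866  0.0022 -0.0161] 69.87271653326613 [[-3.6  1.2]
 [ 5.   1.3]
 [ 0.2 -1.4]
 [ 5.8 -0.6]
 [-7.9 -0.5]]
```

Request:
play_rows:
  translation:
    - [36,-17,0]
    - [72,-34,0]
    - [108,-52,0]
    - [144,-69,0]
    - [180,-86,0]
  dr:
    - [0,0,-0.12]
    - [0,0,-0.24]
    - [0,0,-0.36]
    - [0,0,-0.48]
    - [0,0,-0.6]
  jaw: [0.3,0.3,0.3,0.3,0.3]

```text
clock: 3.53
ee_pos: [0.5429, -0.0524, 0.196]
ee_rot: [-2.436, -1.983, 0.002]
force: [1.1, -0.4, -2.3]
opening: 0.0431
grip_force: 62.4
```

Request:
play_rows:
  translation:
    - [28,4,0]
    - [56,8,0]
    - [80,12,0]
    - [98,15,0]
    - [105,16,0]
  dr:
    - [0,0,-0.12]
    - [0,0,-0.24]
    - [0,0,-0.36]
    - [0,0,-0.48]
    - [0,0,-0.6]
  jaw: [0.3,0.3,0.3,0.3,0.3]

```text
clock: 3.95
ee_pos: [0.5807, 0.0497, 0.1962]
ee_rot: [-1.734, -2.618, -0.003]
force: [-1.0, 1.1, -2.8]
opening: 0.043
grip_force: 62.3
```

Request:
play_rows:
  translation:
    - [0,0,0]
    - [0,0,0]
    - [0,0,0]
    - [0,0,0]
    - [0,0,0]
  dr:
    - [0,0,-0.12]
    - [0,0,-0.24]
    - [0,0,-0.36]
    - [0,0,-0.48]
    - [0,0,-0.6]
  jaw: [0.3,0.3,0.3,0.3,0.3]

```text
clock: 4.37
ee_pos: [0.5801, 0.0454, 0.1955]
ee_rot: [-0.889, -3.012, 0.002]
force: [-0.9, 0.4, -2.4]
opening: 0.0427
grip_force: 62.3
```

Request:
play_rows:
  translation:
    - [0,0,0]
    - [0,0,0]
    - [0,0,0]
    - [0,0,0]
    - [0,0,0]
  dr:
    - [0,0,-0.1]
    - [0,0,-0.2]
    - [0,0,-0.27]
    - [0,0,-0.27]
    - [0,0,-0.27]
  jaw: [0.3,0.3,0.3,0.3,0.3]

```text
clock: 4.78
ee_pos: [0.5802, 0.0455, 0.1958]
ee_rot: [-0.488, -3.102, 0.0]
force: [-0.3, 0.1, -1.9]
opening: 0.0431
grip_force: 62.3
```

```bash
python3 - <<'E'
from h import *
c=shot('wrist','w3');s=arm.sense();m=R.from_rotvec(s['ee_rot']).as_matrix();print(s['ee_pos'],np.arctan2(m[1,0],m[0,0]),m[2].round(3),s['joint_positions'].round(2))
h=2.835;e=np.array([np.cos(h),np.sin(h)]);n=np.array([-e[1],e[0]]);b=np.array([.5401,.0587])
print(w2pix(c,[[*(b+.026*e+y*n),.042] for y in(-.01,.01)]+[[*(b+x*e+y*n),.02] for x in (-.0,.015) for y in(-.025,.025)]).round())
cv2.imwrite('pics/w3b.png',cv2.resize(c['image'][:,:,::-1],(800,600),interpolation=cv2.INTER_CUBIC))
E
```

```text
[0.58038866 0.04557511 0.19605524] 2.829267148396001 [ 0.001 -0.    -1.   ] [ 0.65  0.77 -1.11  1.8   0.78  1.09  0.52]
[[269. 114.]
 [242. 114.]
 [286. 145.]
 [226. 145.]
 [286. 126.]
 [225. 127.]]
```

View pics/w3b.png

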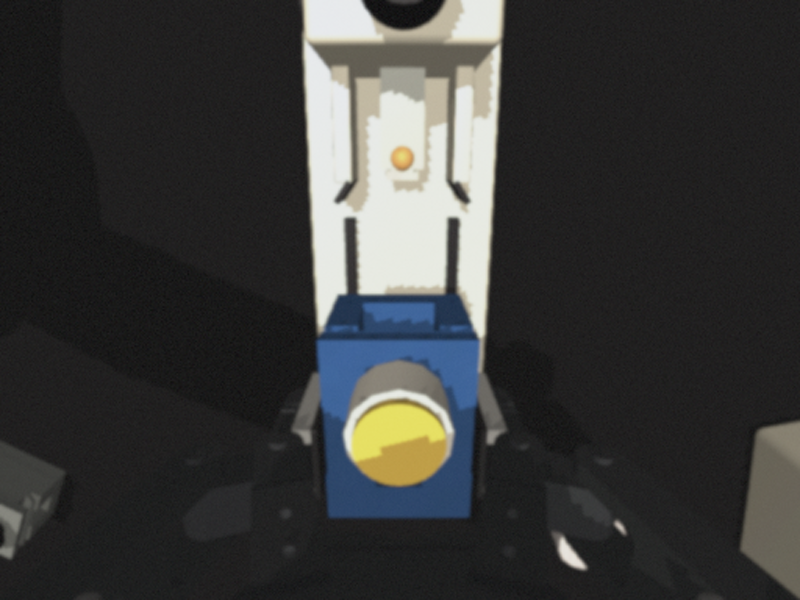

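The carrier is in line above the trough. The trough walls are at x 350 and 452 (centre 401) and the ball at (402,157), against a carrier centre of 399, so I'll shift 1 mm to the right and lower it.

Request:
play_rows:
  translation:
    - [0,1,25]
    - [0,1,50]
    - [0,1,70]
    - [0,1,84]
    - [0,1,91]
  dr:
    - [0,0,0.01]
    - [0,0,0.01]
    - [0,0,0.01]
    - [0,0,0.01]
    - [0,0,0.01]
  jaw: [0.3,0.3,0.3,0.3,0.3]

```text
clock: 5.25
ee_pos: [0.5801, 0.0464, 0.1038]
ee_rot: [-0.501, -3.099, 0.002]
force: [-0.6, -0.5, -2.4]
opening: 0.0429
grip_force: 62.4
```

Request:
play_rows:
  translation:
    - [0,0,1]
    - [0,0,2]
    - [0,0,3]
    - [0,0,3]
    - [0,0,3]
  dr:
    - [0,0,0]
    - [0,0,0]
    - [0,0,0]
    - [0,0,0]
    - [0,0,0]
  jaw: [0.3,0.3,0.3,0.3,0.3]

```text
clock: 5.67
ee_pos: [0.5818, 0.0469, 0.1038]
ee_rot: [0.5, 3.1, 0.0]
force: [0.2, 0.1, -3.2]
opening: 0.0431
grip_force: 62.4
```

Request:
play_rows:
  translation:
    - [0,0,1]
    - [0,0,2]
    - [0,0,2]
    - [0,0,2]
    - [0,0,2]
  dr:
    - [0,0,0]
    - [0,0,0]
    - [0,0,0]
    - [0,0,0]
    - [0,0,0]
  jaw: [0.3,0.3,0.3,0.3,0.3]

```text
clock: 6.08
ee_pos: [0.5812, 0.0467, 0.1009]
ee_rot: [0.5, 3.102, 0.0]
force: [0.6, 0.3, -2.1]
opening: 0.043
grip_force: 62.4
```

Request:
play_rows:
  translation:
    - [0,0,1]
    - [0,0,2]
    - [0,0,2]
    - [0,0,2]
    - [0,0,2]
  dr:
    - [0,0,0]
    - [0,0,0]
    - [0,0,0]
    - [0,0,0]
    - [0,0,0]
  jaw: [0.3,0.3,0.3,0.3,0.3]

```text
clock: 6.5
ee_pos: [0.5813, 0.0468, 0.099]
ee_rot: [0.5, 3.101, 0.0]
force: [-0.4, -0.6, -0.8]
opening: 0.0433
grip_force: 62.4
```

```bash
python3 - <<'E'
from h import *
c=shot('wrist','w4');s=arm.sense();print(s['ee_pos'],s['force'])
cv2.imwrite('pics/w4b.png',cv2.resize(c['image'][:,:,::-1],(800,600),interpolation=cv2.INTER_CUBIC))
E
```

```text
[0.58130715 0.04683653 0.09899359] [ 0.43011542  0.12535761 -1.61885282]
```

View pics/w4b.png

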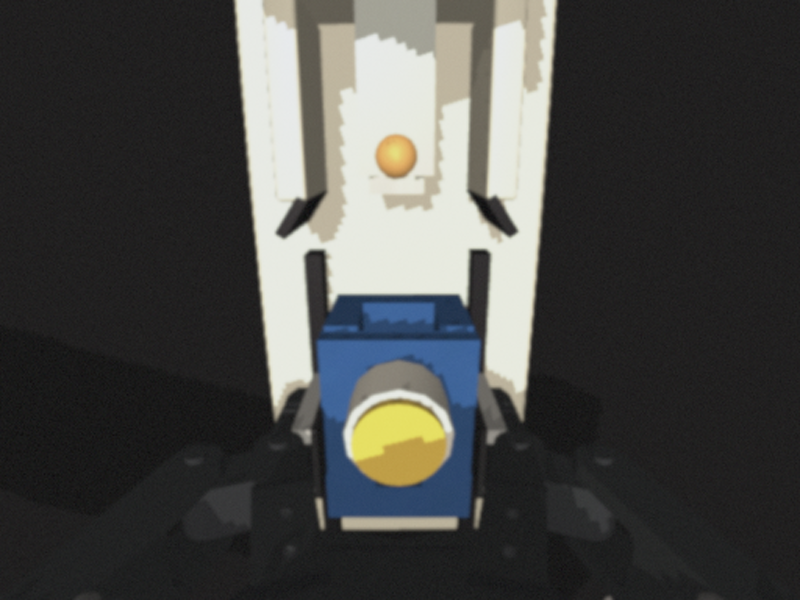

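The carrier sits between the trough walls: walls at 316 and 480 (centre 398), carrier centre 399. I'll lower it 1 mm more and release it.

Request:
play_rows:
  translation:
    - [0,0,1]
    - [0,0,1]
    - [0,0,1]
    - [0,0,1]
    - [0,0,1]
  dr:
    - [0,0,0]
    - [0,0,0]
    - [0,0,0]
    - [0,0,0]
    - [0,0,0]
  jaw: [0.3,0.3,0.7,1,1]

```text
clock: 6.97
ee_pos: [0.5813, 0.0468, 0.0979]
ee_rot: [0.5, 3.101, 0.0]
force: [-0.2, -0.6, -0.2]
opening: 0.0772
grip_force: 0.0
```

Request:
play_rows:
  translation:
    - [0,0,0]
    - [0,0,0]
    - [0,0,0]
    - [0,0,0]
    - [0,0,0]
  dr:
    - [0,0,0]
    - [0,0,0]
    - [0,0,0]
    - [0,0,0]
    - [0,0,0]
  jaw: [1,1,1,1,1]

```text
clock: 7.38
ee_pos: [0.5812, 0.0468, 0.0979]
ee_rot: [-0.5, -3.101, -0.0]
force: [0.1, 0.5, 0.3]
opening: 0.0857
grip_force: 0.0
```

Request:
play_rows:
  translation:
    - [0,0,-30]
    - [0,0,-65]
    - [0,0,-100]
    - [0,0,-120]
    - [0,0,-120]
  dr:
    - [0,0,0]
    - [0,0,0]
    - [0,0,0]
    - [0,0,0]
    - [0,0,0]
  jaw: [1,1,1,1,1]

```text
clock: 7.8
ee_pos: [0.5835, 0.048, 0.2229]
ee_rot: [0.499, 3.094, 0.003]
force: [0.7, 0.6, 0.6]
opening: 0.0853
grip_force: 0.0
```

```bash
python3 - <<'E'
from h import *
c=shot('wrist','w5');s=arm.sense();m=R.from_rotvec(s['ee_rot']).as_matrix();print(s['ee_pos'],np.arctan2(m[1,0],m[0,0]),s['force'],s['opening'])
cv2.imwrite('pics/w5b.png',cv2.resize(c['image'][:,:,::-1],(800,600),interpolation=cv2.INTER_CUBIC))
E
```

```text
[0.58252174 0.04722102 0.22042621] 2.8216695715948967 [-0.05581002  0.0927822  -0.42195484] 0.08554648702320994
```

View pics/w5b.png

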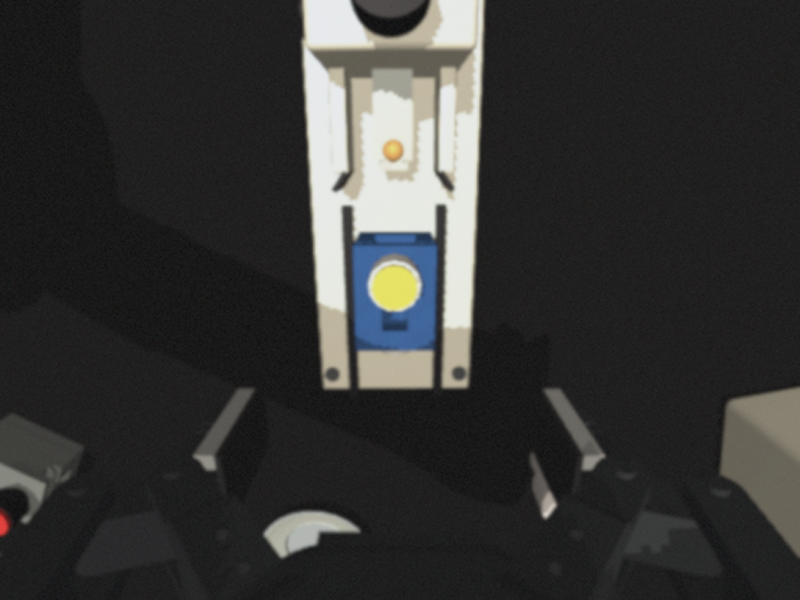

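The carrier lies free and straight in the trough: lens (395,287), trough centre 395. Next I'll back off behind it, close the fingers and go down to pad height.

Request:
play_rows:
  translation:
    - [-30,-1,0]
    - [-65,-1,0]
    - [-65,-1,20]
    - [-65,-1,40]
    - [-65,-1,40]
  dr:
    - [0,0,0]
    - [0,0,0]
    - [0,0,0]
    - [0,0,0]
    - [0,0,0]
  jaw: [0.5,0,0,0,0]

```text
clock: 8.27
ee_pos: [0.64, 0.024, 0.1722]
ee_rot: [-0.5, -3.094, 0.004]
force: [-0.7, -0.3, -0.8]
opening: 0.0253
grip_force: 0.0
```

Request:
play_rows:
  translation:
    - [0,0,0]
    - [0,0,25]
    - [0,0,50]
    - [0,0,70]
    - [0,0,80]
  dr:
    - [0,0,0]
    - [0,0,0]
    - [0,0,0]
    - [0,0,0]
    - [0,0,0]
  jaw: [0,0,0,0,0]

```text
clock: 8.68
ee_pos: [0.6415, 0.0253, 0.0963]
ee_rot: [-0.499, -3.1, 0.001]
force: [-0.2, -0.3, 0.8]
opening: 0.0003
grip_force: 0.0
```

```bash
python3 - <<'E'
from h import *
s=arm.sense();h=2.825;e=np.array([np.cos(h),np.sin(h)]);d=s['ee_pos'][:2]-[.5401,.0587]
print(s['ee_pos'],d@e,e[0]*d[1]-e[1]*d[0],s['force'],s['opening'])
E
```

```text
[0.64145175 0.02527381 0.09626468] -0.10672133298078643 0.00021109334524781892 [-0.23700844 -0.25935034  0.84732385] 0.0002797974413090526
```

Request:
play_rows:
  translation:
    - [4,0,0]
    - [8,0,0]
    - [12,0,0]
    - [16,0,0]
    - [20,0,0]
  dr:
    - [0,0,0]
    - [0,0,0]
    - [0,0,0]
    - [0,0,0]
    - [0,0,0]
  jaw: [0,0,0,0,0]

```text
clock: 9.1
ee_pos: [0.6241, 0.032, 0.0995]
ee_rot: [0.5, 3.099, 0.001]
force: [0.1, -0.6, -0.1]
opening: -0.0002
grip_force: 0.5
```

Request:
play_rows:
  translation:
    - [4,0,0]
    - [8,0,0]
    - [12,0,0]
    - [16,0,0]
    - [20,0,0]
  dr:
    - [0,0,0]
    - [0,0,0]
    - [0,0,0]
    - [0,0,0]
    - [0,0,0]
  jaw: [0,0,0,0,0]

```text
clock: 9.52
ee_pos: [0.6043, 0.038, 0.098]
ee_rot: [0.5, 3.101, -0.0]
force: [1.3, -0.3, 0.6]
opening: 0.0001
grip_force: 0.4
```

Request:
play_rows:
  translation:
    - [4,0,0]
    - [8,0,0]
    - [12,0,0]
    - [16,0,0]
    - [20,0,0]
  dr:
    - [0,0,0]
    - [0,0,0]
    - [0,0,0]
    - [0,0,0]
    - [0,0,0]
  jaw: [0,0,0,0,0]

```text
clock: 9.93
ee_pos: [0.5852, 0.0444, 0.0979]
ee_rot: [-0.5, -3.101, -0.0]
force: [0.1, -1.0, 0.6]
opening: -0.0001
grip_force: 0.4
```

```bash
python3 - <<'E'
from h import *
c=shot('wrist','w6')
s=arm.sense();h=2.825;e=np.array([np.cos(h),np.sin(h)]);d=s['ee_pos'][:2]-[.5401,.0587]
print(s['ee_pos'],d@e,e[0]*d[1]-e[1]*d[0],s['force'],s['opening'])
cv2.imwrite('pics/w6b.png',cv2.resize(c['image'][:,:,::-1],(800,600),interpolation=cv2.INTER_CUBIC))
E
```

```text
[0.58431849 0.04476067 0.09778006] -0.04636064494571083 -0.000519994384953067 [ 0.47904914 -0.27558452  0.45262369] -0.0002583960304371423
```

View pics/w6b.png

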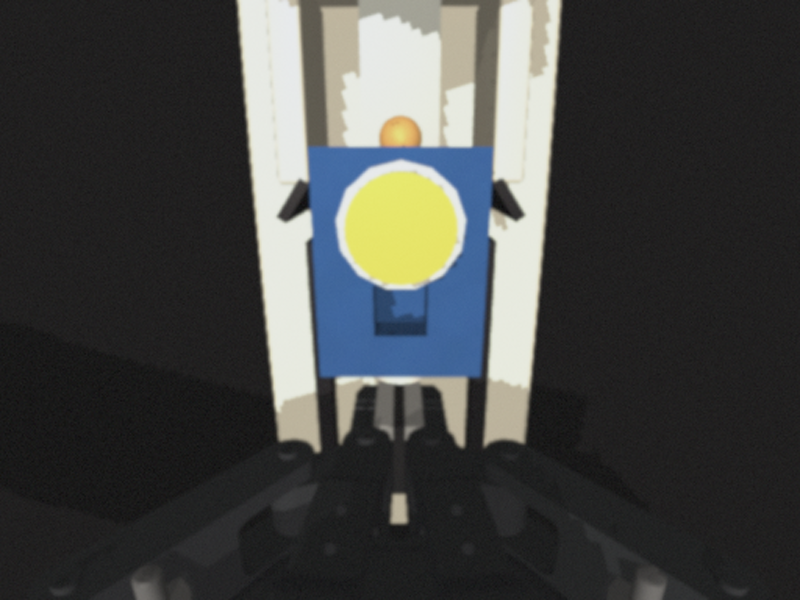

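The carrier's front edge (row 148) has reached the ball (400,135), centred in the mouth. I'll keep pushing.

Request:
play_rows:
  translation:
    - [3,0,0]
    - [6,0,0]
    - [9,0,0]
    - [12,0,0]
    - [15,0,0]
  dr:
    - [0,0,0]
    - [0,0,0]
    - [0,0,0]
    - [0,0,0]
    - [0,0,0]
  jaw: [0,0,0,0,0]

```text
clock: 10.4
ee_pos: [0.574, 0.0478, 0.0987]
ee_rot: [0.502, 3.096, 0.0]
force: [5.9, -2.1, 0.1]
opening: 0.0
grip_force: 3.4
```

Request:
play_rows:
  translation:
    - [3,0,0]
    - [6,0,0]
    - [9,0,0]
    - [12,0,0]
    - [15,0,0]
  dr:
    - [0,0,0]
    - [0,0,0]
    - [0,0,0]
    - [0,0,0]
    - [0,0,0]
  jaw: [0,0,0,0,0]

```text
clock: 10.82
ee_pos: [0.5591, 0.0531, 0.0988]
ee_rot: [0.501, 3.097, 0.001]
force: [4.7, -1.7, 2.5]
opening: 0.0003
grip_force: 2.5
```

Request:
play_rows:
  translation:
    - [1,0,0]
    - [2,0,0]
    - [3,0,0]
    - [4,0,0]
    - [5,0,0]
  dr:
    - [0,0,0]
    - [0,0,0]
    - [0,0,0]
    - [0,0,0]
    - [0,0,0]
  jaw: [0,0,0,0,0]

```text
clock: 11.23
ee_pos: [0.5528, 0.0553, 0.0982]
ee_rot: [0.5, 3.101, 0.0]
force: [3.1, -1.6, 3.0]
opening: 0.0006
grip_force: 1.9
```

Request:
play_rows:
  translation:
    - [1,0,0]
    - [2,0,0]
    - [3,0,0]
    - [3,0,0]
    - [3,0,0]
  dr:
    - [0,0,0]
    - [0,0,0]
    - [0,0,0]
    - [0,0,0]
    - [0,0,0]
  jaw: [0,0,0,0,0]

```text
clock: 11.65
ee_pos: [0.5487, 0.0564, 0.0975]
ee_rot: [-0.499, -3.1, 0.0]
force: [-0.2, 1.1, 0.2]
opening: 0.0
grip_force: 0.0
```

The force dropped to zero about where the click should come. I'll carry on gently to the stop.

Request:
play_rows:
  translation:
    - [1,0,0]
    - [2,0,0]
    - [3,0,0]
    - [3,0,0]
    - [3,0,0]
  dr:
    - [0,0,0]
    - [0,0,0]
    - [0,0,0]
    - [0,0,0]
    - [0,0,0]
  jaw: [0,0,0,0,0]

```text
clock: 12.07
ee_pos: [0.5467, 0.0571, 0.0979]
ee_rot: [0.5, 3.102, -0.0]
force: [0.3, -0.1, 0.2]
opening: 0.0002
grip_force: 0.0
```

Request:
play_rows:
  translation:
    - [1,0,0]
    - [2,0,0]
    - [2,0,0]
    - [2,0,0]
    - [2,0,0]
  dr:
    - [0,0,0]
    - [0,0,0]
    - [0,0,0]
    - [0,0,0]
    - [0,0,0]
  jaw: [0,0,0,0,0]

```text
clock: 12.48
ee_pos: [0.5461, 0.0575, 0.0983]
ee_rot: [0.501, 3.099, 0.001]
force: [5.8, -0.2, -2.2]
opening: 0.0001
grip_force: 2.6
```

Request:
play_rows:
  translation:
    - [1,0,0]
    - [2,0,0]
    - [3,0,0]
    - [3,0,0]
    - [3,0,0]
  dr:
    - [0,0,0]
    - [0,0,0]
    - [0,0,0]
    - [0,0,0]
    - [0,0,0]
  jaw: [0,0,0,0,0]

```text
clock: 12.9
ee_pos: [0.5458, 0.0577, 0.0989]
ee_rot: [0.502, 3.094, 0.002]
force: [11.1, -1.8, -3.8]
opening: 0.0004
grip_force: 5.5
```

It's firmly against the stop, with 11 N and almost no further movement. I'll back off, raise the arm and look.

Request:
play_rows:
  translation:
    - [-10,0,0]
    - [-25,0,0]
    - [-45,0,0]
    - [-45,0,-30]
    - [-45,0,-65]
  dr:
    - [0,0,0]
    - [0,0,0]
    - [0,0,0]
    - [0,0,0]
    - [0,0,0]
  jaw: [0,0,0,0,0]

```text
clock: 13.32
ee_pos: [0.583, 0.0436, 0.1606]
ee_rot: [-0.501, -3.093, 0.001]
force: [1.0, 0.3, 0.6]
opening: 0.0001
grip_force: 0.0
```

Request:
play_rows:
  translation:
    - [0,0,-30]
    - [0,0,-50]
    - [0,0,-50]
    - [0,0,-50]
    - [0,0,-50]
  dr:
    - [0,0,0]
    - [0,0,0]
    - [0,0,0]
    - [0,0,0]
    - [0,0,0]
  jaw: [0,0,0,0,0]

```text
clock: 13.73
ee_pos: [0.5838, 0.0442, 0.2119]
ee_rot: [-0.5, -3.099, 0.002]
force: [-0.3, 0.4, 0.2]
opening: -0.0001
grip_force: 0.0
```

```bash
python3 - <<'E'
from h import *
c=shot('wrist','w7')
s=arm.sense();print(s['ee_pos'],s['force'])
cv2.imwrite('pics/w7b.png',cv2.resize(c['image'][:300,106:406,::-1],(600,600),interpolation=cv2.INTER_CUBIC))
E
```

```text
[0.58361004 0.0441278  0.21147033] [ 0.05062783 -0.18247473 -0.35748893]
```

View pics/w7b.png

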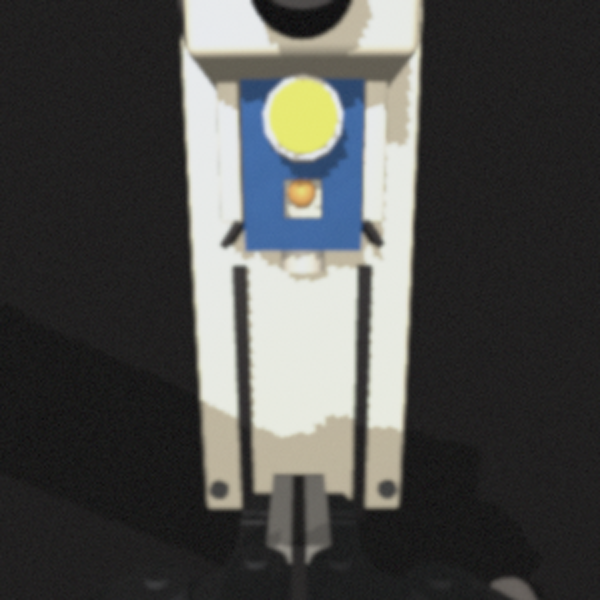

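The carrier is home against the pillar, straight, with the ball showing in its window at (302,193), and the arm is clear.

```bash
python3 -c "
from workcell import arm
print(arm.job_done())"
```

```text
the job is handed in; nothing more can be done
None
```

The blue carrier is on the bar, fully home against the stop with the ball up in its window, and left free; the arm touched nothing else, and I handed the job in at about 14 s (no verdict came back).

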